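# Hold the sample carrier's gate wide open

## Robot

A 7-joint arm with a two-finger parallel gripper is mounted at the origin on the work surface. World frame = base frame: x ahead of the robot, y to its left, z up, the work surface at z = 0. Lengths are in m, angles in rad, forces in N, time in s.
With the tool pointing down it reaches from about 0.35 to 0.9 m from the base axis. Payload 19.9 kg.
Tool frame: the origin (TCP) lies on the centre line of the jaws, within the pads' length; the fingertips stand 8 mm ahead of it and the grasp point (between the pads) lies 11 mm behind it; z points along the fingers, x is the direction in which the jaws open and shut, and the axes are right-handed (so a half turn about z gives the same grasp; the last joint's range is limited). The gripper opens to 94 mm and grips with 3 to 60 N. Pads are 16 mm wide; open, the fingers measure 119 mm over their backs; the gripper's body (75 mm by 177 mm) begins 78 mm behind the grasp point.
Start: joints at [1.244, 0.417, -0.01, 1.614, 0.005, 1.111, -0.053], TCP at [0.176, -0.6, 0.213] pointing down, gripper open.
Joint ranges: [-2.81, 2.81], [-0.39, 2.02], [-1.27, 1.25], [0.06, 2.57], [-1.19, 4.33], [0.19, 2], [-2.82, 2.82]. Speed limits (rad/s): [1.89, 1.89, 2.39, 2.39, 3.01, 3.01, 3.01].

## Interface

Orientations are given as a unit quaternion [x, y, z, w].
In Python, from rig import sense, camera, finish_job, spot_in gives the robot as it stands.
- The arm moves only by the tool move_arm, never from a script. Its argument "moves" is a list of rows, each a list of 7 numbers: the closure, from -1 (fully open) to 1 (shut), then the shift along the tool's x, y, z as a fraction of full scale, then the turn, a rotation vector about the tool's x, y, z as a fraction of full scale. In form: [[jaw, x, y, z, rx, ry, rz], ...]. A call has 1 to 8 rows; each row shifts and turns the pose as measured when the row begins, along the tool's axes as they then stand; what a row does not reach is not made up. Full scale, the value 1, is 6 cm for a shift and pi rad for a turn. A row lasts 1/8 s, in which the tool goes at most 62.5 mm and 10.7 degrees, less where a joint would pass 70% of its speed; a pose out of reach is approached as far as the arm can. A call with a number of a shift or a turn outside -1 to 1 is refused whole. A call with a gripper value outside its range is refused whole. The fingers move at their own pace and stop on an object; the grip force is fixed at half the most. Time passes only in rows, so rows that do not move let the fingers close. It gives the time, the measured TCP pose, the force and the opening at its end, in the units of the state.
- sense(): the state, without advancing time (a new reading comes with each control period).
- camera(name): name is "scene" or "side" or "wrist"; returns a dict with "color" (384x512x3 uint8, red, green, blue), "mtx" (3x3 intrinsics, pixels), "eye" and "rotation" of the camera in the world; the wrist camera has in their place "hand_eye" (4x4, takes a point from camera to tool coordinates, whose origin is the TCP and whose axes are the tool frame's). Camera axes: x right, y down, z forward; pixel columns grow to the right and rows downward; lengths in m; the calibration is good to about 2 mm. The wrist camera is an equidistant fisheye: a pixel r from the principal point sees the ray r / f radians off the axis. A picture is of the moment at which its call begins: read the wrist's pose just before it. There is no depth.
- finish_job(): hands the job in, once; it reports no verdict.
Trained networks look in a picture, given as the dict that the camera call returned (one of the last four; its "shot" number tells which), for a name from the list of things; names that differ only in an ending like _2 or _b are one class to them, and where a whole thing is asked for, a point or a joint stands for the part that bears it (a point fixed in the world has none). Each returns a list of dicts, best first, with "score" (0 to 1); they miss things now and then, are a little off and sometimes report something else, mostly with a low value. They report only what shows in the picture. A call takes as long as a camera call.
- spot_in(name, picture): "position" ([x, y, z] in m, in world coordinates, good to about 4 mm: the middle of the surface that is visible of it).
The state is a dict: "time": time; "joint_positions": joint angles; "joint_velocities": joint speeds; "joint_torque": joint torques, N m; "eef_pos": TCP position; "eef_rot": TCP orientation; "ft_force": force on the tool from outside, world axes, zero at the start; "moment": the same for the moment, N m; "gripper_width": finger opening in m.
Only numpy, scipy, OpenCV 4.12 (cv2) and the standard library are available. Lean on these libraries where they do the work, as an engineer would, in place of code of your own. Each camera call takes 0.05 s, during which the arm holds its last target. There are 200 camera calls.

## Task

Open the sample carrier so that a colleague can reach in: first lift the amber bottle that blocks the gate away and stand it upright in the steel spill tray. Then squeeze the catch nearer the gate's hinge fully in, after it the catch nearer the upright post, and swing the gate by its post towards you, past its detent, until it stands about square to the carrier's front. Finish while holding it there with the fingers (it springs back if let go), and leave everything else on the bench where it stands.

Things in the scene. Friction and masses are not known exactly. Their poses are not given: they have to be found in the camera images.
- carrier: white sample carrier fixed to the bench, 150 mm deep, 230 mm wide, 120 mm high, open at the top behind an aluminium strip, three small bottles inside. Origin: on the bench under the middle of its front; +x runs from the front into the carrier (away from the robot), +y to its left, z up. Its front is closed by a gate.
- gate_angle (a joint): angle of the grey gate (12 mm thick, 177 mm long, top at 118 mm) about its upright hinge at the front's left end: 0 shut, grows as the right end swings out to the robot (clockwise from above), stop 1.65 rad. Each unsqueezed catch holds it shut. A spring pulls it shut (2 N at the post when wide). A detent resists at 0.6 to 0.8 rad (a few N more); let go beyond it, the gate drifts back to rest near 0.86.
- gate_hinge (a point): a point on the gate's upright hinge axis, 118 mm above the bench, at (0, +87.5 mm) in the carrier's frame
- gate: the grey gate with its handle: a round upright steel post, 16 mm across, on the gate's top edge near its free end, 165 mm from the hinge axis, from 118 to 190 mm above the bench. Origin on the hinge axis at bench height; -y runs along the gate to its free end, z up (axes parallel to the carrier's when shut).
- post_grip (a point): point on the post's axis, 165 mm above the bench, a good height to pinch it from above (the catch tabs near by reach 160 mm, and stand 25 mm or more behind the post's axis)
- catch_hinge_mid (a point): middle of the catch nearer the hinge, 145 mm above the bench: two upright steel tabs standing side by side along the carrier's y on the strip, 50 mm over their outer faces, each 20 mm along x, from 122 to 160 mm above the bench, with a low fixed stop between them (top at 142 mm)
- catch_free_mid (a point): middle of the other catch, nearer the post, 85 mm from the first; same make and same heights
- catch_hinge (a joint): how far each tab of the catch nearer the hinge has moved in: 0 as found, 0.010 m fully squeezed (30 mm over the outer faces). The two tabs are linked and move together; about 5 N of squeeze moves them, and they stay where they are left.
- catch_free (a joint): the same for the catch nearer the post
- bottle_mid (a point): middle of the amber bottle with a black cap, 48 mm across, 125 mm high, this point 62.5 mm above its foot; straight sides between about 5 and 75 mm above its foot. It stands in front of the gate, in its way.
- tray: shallow square steel spill tray, 130 x 130 mm, 25 mm high, walls and floor 5 mm thick, empty, standing on the bench to the left or the right. Origin: centre of its underside.
- rack: bystander: white test-tube rack, 60 x 130 x 90 mm; it stands on the opposite side of the bench from the tray. Origin under its middle.
- flask: bystander: clear conical flask, 76 mm across, 120 mm high, at the carrier's left flank. Origin under its middle.
- beaker: bystander: clear beaker, 66 mm across, 85 mm high. Origin under its middle.
- dropper: bystander: small amber dropper bottle, 32 mm across, 75 mm high, at the carrier's right flank. Origin under its middle.
- bulb: bystander: orange rubber pipette bulb, 54 mm across, 75 mm high. Origin under its middle.
- calculator: bystander: black desk calculator, 150 x 90 x 17 mm, lying flat. Origin under its middle.
- spoon: bystander: steel spoon, 150 mm long, lying flat. Origin under its middle.

How it is judged:
On the way, in this order (a step that is already met when the one before it is completed fails the run):
1. the bottle stands upright in the tray, let go, with the gate still shut (x of bottle_mid in the frame of tray between -0.048 and 0.048 m and y of bottle_mid in the frame of tray between -0.048 and 0.048 m and height (world z) of bottle_mid between 0.055 and 0.08 m and angle between bottle_mid's own z axis and vertical below 0.15 rad and contact force between the fingers and bottle below 0.05 N and linear speed of bottle below 0.03 m/s and value of joint gate_angle below 0.12 rad), for 0.2 s.
2. the catch nearer the hinge is squeezed in, the gate still shut (value of joint catch_hinge above 0.0075 m and value of joint gate_angle below 0.12 rad), for 0.2 s.
3. then the catch nearer the post is squeezed in, the gate still shut (value of joint catch_free above 0.0075 m and value of joint gate_angle below 0.12 rad), for 0.2 s.
4. the gate has swung past its detent (value of joint gate_angle above 1.1 rad), for 0.1 s.
At the end, for the whole second after the job is handed in: the gate stands at 1.3 rad (75 degrees) or more, the fingers on the gate with at least 0.5 N; both catches still squeezed (6 mm or more); the bottle upright (within 0.15 rad) and at rest on the floor of the tray (value of joint gate_angle above 1.3 rad and contact force between the fingers and gate above 0.5 N and value of joint each of catch_hinge, catch_free above 0.006 m and x of bottle_mid in the frame of tray between -0.048 and 0.048 m and y of bottle_mid in the frame of tray between -0.048 and 0.048 m and height (world z) of bottle_mid between 0.055 and 0.08 m and angle between bottle_mid's own z axis and vertical below 0.15 rad and linear speed of bottle below 0.03 m/s); the arm keeps its last pose, push and grip.
It fails at once if the bottle is tipped by more than 0.6 rad (angle between bottle_mid's own z axis and vertical above 0.6 rad).
It fails at once if the gate is forced (past 0.15 rad) against a catch not squeezed (value of joint gate_angle above 0.15 rad and value of joint any of catch_hinge, catch_free below 0.004 m).
It fails at once if a bystander is moved by more than 40 mm (distance of any of rack, flask, beaker, dropper, bulb, calculator, spoon from where it was at the start of the episode above 0.04 m).
It also fails if it takes over 72 s, if anything falls off the work surface, if the arm or the gripper's body presses on something with over 40 N, if the wrist force passes 120 N, or if a joint passes its speed limit or range.

## Working session

There is one attempt and no reset: what is moved stays moved. The work goes in short steps, Python scripts to look and compute and a tool call to move; the robot and the scene stay as the last step left them, time stands still between calls to the robot, and variables do not carry over. Pictures are saved under pics/ and viewed, about 8 in all and at most 12, crops included, and the job is handed in when it is done.

Besides the shell and the picture viewer there is one more tool, called after "Emit:" as name(argument=value, ...), one argument or row to a line, values as JSON. move_arm: Moves the arm, as the interface text tells. Shift numbers are shares of 6 cm and turn numbers shares of pi rad, none past 1 either way. Its arguments: {"type":"object","properties":{"moves":{"type":"array","items":{"type":"array","items":{"type":"number"}}}},"required":["moves"]}

```bash
mkdir -p pics; ls
python3 - <<'E'
from rig import *
import cv2,numpy as np
s=sense();print(s['time'],s['eef_pos'],s['eef_rot'],s['gripper_width'])
ims=[]
for c in ['scene','side']:
    p=camera(c);ims.append(p['color'])
    print(c,np.round(p['eye'],3),np.round(p['rotation'],3).tolist(),np.round(p['mtx'],1).tolist())
    for n in ['bottle_mid','tray','carrier','gate','post_grip','gate_hinge','catch_hinge_mid','catch_free_mid','rack','flask','beaker','dropper','bulb','calculator','spoon']:
        r=spot_in(n,p)
        print(n,[(np.round(d['position'],3).tolist(),round(d['score'],2)) for d in r[:2]])
    cv2.imwrite(f'pics/{c}.png',p['color'][:,:,::-1])
E
```

```text
pics
0.0 [ 0.17551122 -0.59948159  0.21282852] [ 8.00307108e-01 -5.99590008e-01 -4.91626574e-04 -3.36557731e-04] 0.09434968451374715
scene [0.967 0.34  1.039] [0.398, 0.877, -0.242, -0.116] [[368.1, 0.0, 246.9], [0.0, 368.1, 188.5], [0.0, 0.0, 1.0]]
bottle_mid [([0.555, 0.052, 0.078], 0.65), ([0.34, 0.239, 0.041], 0.57)]
tray [([0.486, 0.309, 0.003], 0.9), ([0.734, -0.102, 0.053], 0.19)]
carrier [([0.722, 0.069, 0.074], 0.89)]
gate [([0.66, 0.044, 0.121], 0.83)]
post_grip [([0.375, 0.107, 0.019], 0.6), ([0.66, 0.042, 0.119], 0.55)]
gate_hinge [([0.722, 0.072, 0.073], 0.56)]
catch_hinge_mid [([0.723, 0.078, 0.07], 0.88)]
catch_free_mid [([0.721, 0.075, 0.073], 0.6)]
rack [([0.479, -0.31, 0.064], 0.95), ([0.489, 0.309, 0.004], 0.22)]
flask [([0.723, 0.071, 0.071], 0.69), ([0.734, 0.271, 0.055], 0.65)]
beaker [([0.692, -0.322, 0.053], 0.69)]
dropper [([0.734, -0.103, 0.051], 0.72)]
bulb [([0.338, 0.242, 0.038], 0.61)]
calculator []
spoon [([0.375, 0.111, 0.014], 0.74)]
side [ 0.307 -0.704  0.724] [0.894, -0.133, 0.069, -0.423] [[390.3, 0.0, 254.1], [0.0, 390.3, 191.0], [0.0, 0.0, 1.0]]
bottle_mid [([0.538, 0.024, 0.07], 0.83)]
tray [([0.488, 0.31, 0.007], 0.82)]
carrier []
gate [([0.656, 0.025, 0.084], 0.59)]
post_grip [([0.654, 0.026, 0.082], 0.77)]
gate_hinge [([0.688, 0.009, 0.086], 0.71), ([0.713, 0.258, 0.095], 0.48)]
catch_hinge_mid [([0.691, 0.011, 0.079], 0.62), ([0.49, 0.307, 0.004], 0.48)]
catch_free_mid [([0.69, 0.01, 0.083], 0.86)]
rack [([0.461, -0.35, 0.058], 0.98)]
flask [([0.366, -0.146, 0.014], 0.7), ([0.713, 0.253, 0.096], 0.67)]
beaker [([0.686, -0.327, 0.06], 0.61)]
dropper [([0.722, -0.115, 0.04], 0.83)]
bulb [([0.328, 0.222, 0.034], 0.87), ([0.687, 0.008, 0.083], 0.33)]
calculator [([0.364, -0.149, 0.011], 0.89)]
spoon [([0.378, 0.102, 0.012], 0.83), ([0.682, 0.092, 0.134], 0.69)]
```

View pics/scene.png

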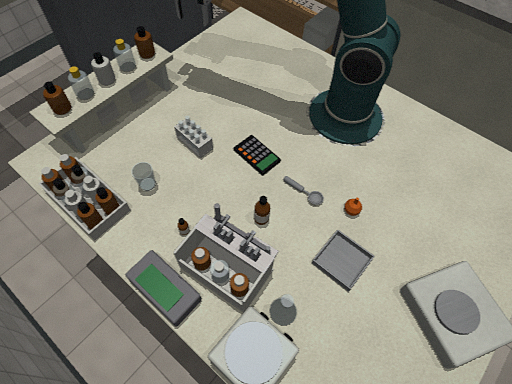

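View pics/side.png

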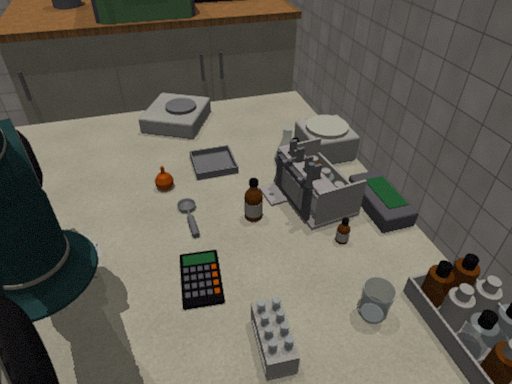

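Run:
```python
import cv2,numpy as np
a=cv2.imread('pics/scene.png')[190:310,165:295];b=cv2.imread('pics/side.png')[120:240,240:370]
f=lambda i:cv2.resize(i,None,fx=3,fy=3,interpolation=cv2.INTER_CUBIC)
cv2.imwrite('pics/crop.png',np.hstack([f(a),f(b)]))
```

```text
(no output)
```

View pics/crop.png

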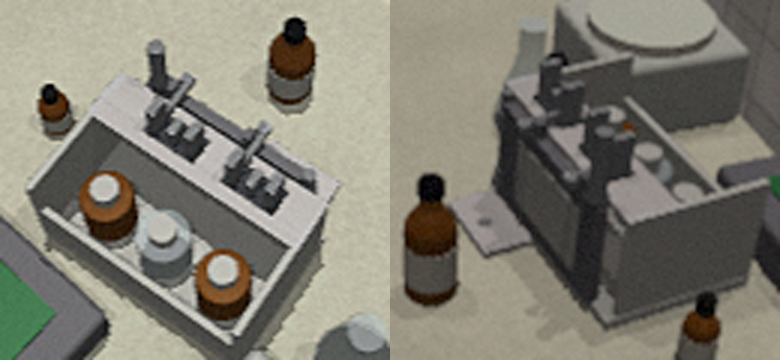

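```bash
cat > h.py <<'E'
from rig import *
import cv2,numpy as np
from scipy.spatial.transform import Rotation as R
CAM={'scene':([.967,.34,1.039],[0.398,0.877,-0.242,-0.116],368.1,246.9,188.5),'side':([.307,-.704,.724],[.894,-.133,.069,-.423],390.3,254.1,191.)}
def ray(c,u,v):
    e,q,f,cx,cy=CAM[c]; d=R.from_quat(q).apply([(u-cx)/f,(v-cy)/f,1]); return np.array(e),d
def atz(c,u,v,z):
    e,d=ray(c,u,v); return e+d*(z-e[2])/d[2]
def proj(c,P):
    e,q,f,cx,cy=CAM[c]; p=R.from_quat(q).inv().apply(np.array(P)-e); return p[:2]/p[2]*f+[cx,cy]
def hand(P,yaw=None):
    "tool-axes shift in units of 6cm to world TCP target P"
    s=sense(); r=R.from_quat(s['eef_rot'])
    d=r.inv().apply(np.array(P)-s['eef_pos'])/.06
    x=r.as_matrix(); print('t',s['time'],'tcp',np.round(s['eef_pos'],4),'w',round(s['gripper_width'],4),'F',np.round(s['ft_force'],1),'toolx yaw',round(np.degrees(np.arctan2(x[1,0],x[0,0])),1),'z',np.round(x[:,2],3),'shift',np.round(d,2))
E
python3 - <<'E'
from h import *
sc=lambda x,y,z:print('scene',x,y,z,np.round(atz('scene',165+x/3,190+y/3,z),4))
sd=lambda x,y,z:print('side',x,y,z,np.round(atz('side',240+(x-390)/3,120+y/3,z),4))
print('post');sc(155,46,.19);sc(160,92,.118);sd(603,130,.19)
print('strip corners R,L');sc(120,75,.12);sc(338,185,.12)
print('back corners');sc(30,190,.12);sc(235,325,.12)
print('free tabs');sc(160,108,.16);sc(197,130,.16);print('hinge tabs');sc(235,155,.16);sc(275,182,.16)
print('bottle cap top');sc(294,22,.125);sd(431,180,.125);print('bottle foot');sc(289,100,0);sd(431,293,0)
E
```

```text
post
scene 155 46 0.19 [ 0.6652 -0.0152  0.19  ]
scene 160 92 0.118 [ 0.6716 -0.0086  0.118 ]
side 603 130 0.19 [ 0.6662 -0.0208  0.19  ]
strip corners R,L
scene 120 75 0.12 [ 0.6841 -0.0478  0.12  ]
scene 338 185 0.12 [0.635  0.1724 0.12  ]
back corners
scene 30 190 0.12 [ 0.8169 -0.028   0.12  ]
scene 235 325 0.12 [0.7866 0.1847 0.12  ]
free tabs
scene 160 108 0.16 [0.6964 0.0179 0.16  ]
scene 197 130 0.16 [0.6906 0.0564 0.16  ]
hinge tabs
scene 235 155 0.16 [0.6863 0.0965 0.16  ]
scene 275 182 0.16 [0.6825 0.138  0.16  ]
bottle cap top
scene 294 22 0.125 [0.5357 0.0391 0.125 ]
side 431 180 0.125 [0.542  0.0361 0.125 ]
bottle foot
scene 289 100 0 [0.552  0.0538 0.    ]
side 431 293 0 [0.5418 0.0312 0.    ]
```

Emit:
move_arm(
  moves=[
    [-1,-0.6,-0.65,-0.25,0,0,0],
    [-1,-0.6,-0.65,-0.25,0,0,0],
    [-1,-0.6,-0.65,-0.25,0,0,0],
    [-1,-0.6,-0.65,-0.25,0,0,0],
    [-1,-0.6,-0.65,-0.25,0,0,0.03],
    [-1,-0.6,-0.65,-0.25,0,0,0.02],
    [-1,-0.6,-0.65,-0.25,0,0,0],
    [-1,-0.6,-0.65,-0.25,0,0,0],
  ],
)

```text
time: 2.6
eef_pos: [0.4167, -0.2399, 0.3365]
eef_rot: [0.747, -0.665, 0.0, 0.0]
ft_force: [0.5, -0.2, 0.7]
gripper_width: 0.0938
```

Run:
```python
from h import *
hand([0.58,0.045,0.35])
```

```text
t 2.6 tcp [ 0.4167 -0.2399  0.3365] w 0.0938 F [ 0.5 -0.2  0.7] toolx yaw -83.3 z [-0.    -0.001 -1.   ] shift [-4.4  -3.26 -0.23]
```

Emit:
move_arm(
  moves=[
    [-1,-0.75,-0.55,0,0,0,0],
    [-1,-0.75,-0.55,0,0,0,0],
    [-1,-0.75,-0.55,0,0,0,0],
    [-1,-0.75,-0.55,0,0,0,0],
    [-1,-0.75,-0.55,0,0,0,0],
    [-1,-0.6,-0.5,0,0,0,0],
    [-1,-0.1,-0.1,0,0,0,0],
    [-1,0,0,0,0,0,0],
  ],
)

```text
time: 3.6
eef_pos: [0.591, 0.0614, 0.3381]
eef_rot: [0.748, -0.664, 0.002, -0.001]
ft_force: [0.8, -0.2, -0.7]
gripper_width: 0.0939
```

```bash
cat >> h.py <<'E'
def wray(p,s,u,v):
    m=p['mtx'];d=np.array([u-m[0,2],v-m[1,2]])/[m[0,0],m[1,1]];th=np.hypot(*d)
    c=np.array([*(d/max(th,1e-9)*np.sin(th)),np.cos(th)]);H=p['hand_eye'];r=R.from_quat(s['eef_rot'])
    return r.apply(H[:3,3])+s['eef_pos'],r.apply(H[:3,:3]@c)
def watz(p,s,u,v,z):
    e,d=wray(p,s,u,v);return e+d*(z-e[2])/d[2]
def wproj(p,s,P):
    r=R.from_quat(s['eef_rot']);H=p['hand_eye'];c=H[:3,:3].T@(r.inv().apply(np.array(P)-s['eef_pos'])-H[:3,3])
    th=np.arctan2(np.hypot(c[0],c[1]),c[2]);m=p['mtx'];return c[:2]/np.hypot(c[0],c[1])*th*m[0,0]+m[:2,2]
E
python3 - <<'E'
from h import *
hand([0.58,0.045,0.35])
s=sense();p=camera('wrist');np.save('w1.npy',{'p':p,'s':s},allow_pickle=True)
print(np.round(p['mtx'],1),np.round(p['hand_eye'],3))
for n in ['bottle_mid','gate','carrier','catch_hinge_mid','tray']:
    print(n,[(np.round(d['position'],3).tolist(),round(d['score'],2)) for d in spot_in(n,p)[:2]])
cv2.imwrite('pics/w1.png',p['color'][:,:,::-1])
for P in [[.666,-.016,.19],[.666,-.016,.118],[.54,.037,.125],[.69,.037,.16]]:print(P,wproj(p,s,P))
E
```

```text
t 3.6 tcp [0.591  0.0614 0.3381] w 0.0939 F [ 0.8 -0.2 -0.7] toolx yaw -83.2 z [ 0.004 -0.002 -1.   ] shift [ 0.25  0.21 -0.2 ]
[[297.3   0.  249.4]
 [  0.  297.3 191.8]
 [  0.    0.    1. ]] [[ 1.     0.     0.     0.   ]
 [-0.     0.969  0.247 -0.071]
 [-0.    -0.247  0.969 -0.171]
 [ 0.     0.     0.     1.   ]]
bottle_mid [([0.552, 0.042, 0.088], 0.92)]
gate [([0.657, 0.044, 0.118], 0.77)]
carrier [([0.715, 0.075, 0.097], 0.97), ([0.49, 0.307, 0.006], 0.63)]
catch_hinge_mid [([0.72, 0.076, 0.103], 0.81)]
tray [([0.493, 0.31, 0.003], 0.67)]
[0.666, -0.016, 0.19] [327.41409383 124.98448253]
[0.666, -0.016, 0.118] [313.4572898 123.6022989]
[0.54, 0.037, 0.125] [262.18395954 211.27447746]
[0.69, 0.037, 0.16] [279.75145214  97.75166655]
```

View pics/w1.png

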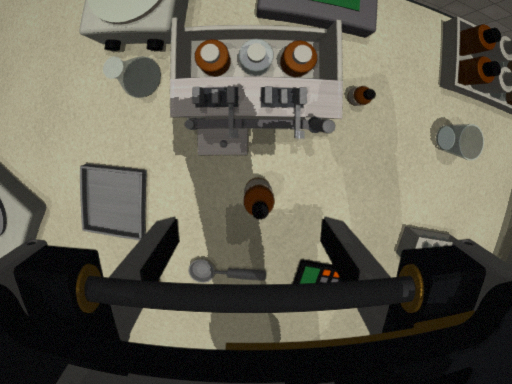

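Run:
```python
import cv2
a=cv2.imread('pics/w1.png')[70:160,165:355]
cv2.imwrite('pics/w1c.png',cv2.resize(a,None,fx=4,fy=4,interpolation=cv2.INTER_CUBIC))
```

```text
(no output)
```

View pics/w1c.png

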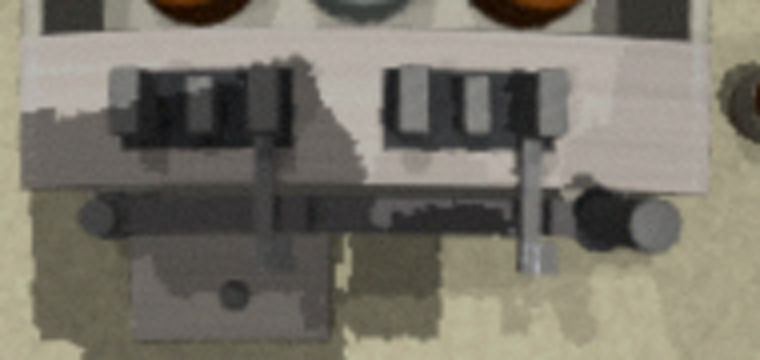

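Run:
```python
from h import *
w=np.load('w1.npy',allow_pickle=True).item();p,s=w['p'],w['s']
def f(n,x,y,z):
    r=watz(p,s,165+x/4,70+y/4,z);print(n,np.round(r,4));return r
P=f('post',656,222,.19);H=f('hinge',98,214,.12)
a=f('hl',123,100,.16);b=f('hr',263,98,.16);c=f('fl',414,98,.16);d=f('fr',553,102,.16)
L=f('L',22,190,.12);Rr=f('R',707,190,.12)
print('bottlecap',watz(p,s,260,211,.125))
for q in [(83,165),(147,167),(140,238),(80,229)]:print('tray',watz(p,s,*q,.025))
g=lambda u:(np.degrees(np.arctan2(-u[0],u[1])),np.linalg.norm(u[:2]))
print('HP',g(H-P),'catch',g((a+b-c-d)/2),'mids',(a+b)/2,(c+d)/2,'LR',g(L-Rr), 'hc',g(a-b),'fc',g(c-d))
```

```text
post [ 0.6657 -0.0179  0.19  ]
hinge [0.6465 0.1467 0.12  ]
hl [0.6824 0.1349 0.16  ]
hr [0.6868 0.094  0.16  ]
fl [0.692  0.0505 0.16  ]
fr [0.6968 0.0098 0.16  ]
L [0.6523 0.1734 0.12  ]
R [ 0.6804 -0.0533  0.12  ]
bottlecap [0.54004256 0.04000253 0.125     ]
tray [0.55432871 0.36402532 0.025     ]
tray [0.56287694 0.23398406 0.025     ]
tray [0.42858535 0.24486604 0.025     ]
tray [0.42565256 0.37643375 0.025     ]
HP (np.float64(6.66942257084503), np.float64(0.1656550289852319)) catch (np.float64(6.652556131179152), np.float64(0.08488164043683658)) mids [0.6845863 0.1144613 0.16     ] [0.6944197  0.03015117 0.16      ] LR (np.float64(7.063222720577091), np.float64(0.22842937543366218)) hc (np.float64(6.162365317008134), np.float64(0.04118694579527623)) fc (np.float64(6.705338221602026), np.float64(0.04095018621332585))
```

Emit:
move_arm(
  moves=[
    [-1,0.14,0.45,0.6,0,0,0],
    [-1,0.13,0.44,0.8,0,0,0],
    [-1,0,0,0.8,0,0,0],
    [-1,0,0,0.5,0,0,0],
    [-1,0,0,0,0,0,0],
  ],
)

```text
time: 4.53
eef_pos: [0.5387, 0.0338, 0.1739]
eef_rot: [0.746, -0.666, 0.004, -0.001]
ft_force: [-0.0, 0.8, 0.6]
gripper_width: 0.0938
```

Run:
```python
from h import *
hand([0.54,0.039,0.055])
```

```text
t 4.525 tcp [0.5387 0.0338 0.1739] w 0.0938 F [-0.   0.8  0.6] toolx yaw -83.5 z [ 0.008 -0.004 -1.   ] shift [-0.09 -0.02  1.98]
```

Emit:
move_arm(
  moves=[
    [-1,-0.09,-0.02,0.6,-0.0025,-0.0015,0],
    [-1,0,0,0.6,0,0,0],
    [-1,0,0,0.5,0,0,0],
    [-1,0,0,0.25,0,0,0],
    [-1,0,0,0.02,0,0,0],
  ],
)

```text
time: 5.15
eef_pos: [0.5453, 0.0381, 0.0605]
eef_rot: [0.745, -0.667, 0.004, -0.003]
ft_force: [0.4, 0.3, 0.5]
gripper_width: 0.094
```

Run:
```python
from h import *
hand([0.54,0.039,0.055])
```

```text
t 5.15 tcp [0.5453 0.0381 0.0605] w 0.094 F [0.4 0.3 0.5] toolx yaw -83.7 z [ 0.01  -0.001 -1.   ] shift [-0.03  0.09  0.09]
```

Emit:
move_arm(
  moves=[
    [-1,-0.03,0.09,0.08,-0.003,0,-0.002],
    [-1,0,0,0,0,0,0],
    [1,0,0,0,0,0,0],
    [1,0,0,0,0,0,0],
    [1,0,0,0,0,0,0],
    [1,0,0,0,0,0,0],
    [1,0,0,0,0,0,0],
  ],
)

```text
time: 6.02
eef_pos: [0.5413, 0.0394, 0.0587]
eef_rot: [0.747, -0.665, 0.002, -0.001]
ft_force: [-0.2, 1.0, -2.5]
gripper_width: 0.0474
```

Run:
```python
from h import *
hand([0.54,0.039,0.14])
```

```text
t 6.025 tcp [0.5413 0.0394 0.0587] w 0.0474 F [-0.2  1.  -2.5] toolx yaw -83.4 z [ 0.005 -0.002 -1.   ] shift [ 0.01  0.02 -1.35]
```

Emit:
move_arm(
  moves=[
    [1,0,0,-0.5,0,0,0],
    [1,0,0,-0.7,0,0,0],
    [1,0,0,-0.3,0,0,0],
    [1,-0.5,0.05,0,0,0,0],
    [1,-0.8,0.05,0,0,0,0],
    [1,-0.9,0.05,0,0,0,0],
    [1,-0.9,0.05,0,0,0,0],
    [1,-0.8,0.05,0,0,0,0],
  ],
)

```text
time: 7.02
eef_pos: [0.4976, 0.2713, 0.1462]
eef_rot: [0.744, -0.668, 0.001, 0.002]
ft_force: [0.7, -0.7, -1.7]
gripper_width: 0.0476
```

Run:
```python
from h import *
hand([0.493,0.305,0.065])
```

```text
t 7.025 tcp [0.4976 0.2713 0.1462] w 0.0476 F [ 0.7 -0.7 -1.7] toolx yaw -83.9 z [-0.001 -0.005 -1.   ] shift [-0.57  0.01  1.35]
```

Emit:
move_arm(
  moves=[
    [1,-0.4,0,0,0,0,-0.002],
    [1,-0.1,0,0.3,0,0,0],
    [1,0,0,0.5,0,0,0],
    [1,0,0,0.3,0,0,0],
    [1,0,0,0.1,0,0,0],
    [1,0,0,0,0,0,0],
  ],
)

```text
time: 7.78
eef_pos: [0.4917, 0.3012, 0.0665]
eef_rot: [0.747, -0.665, 0.0, 0.004]
ft_force: [0.0, -0.5, -1.2]
gripper_width: 0.0477
```

Run:
```python
from h import *
hand([0.493,0.305,0.0645])
```

```text
t 7.775 tcp [0.4917 0.3012 0.0665] w 0.0477 F [ 0.  -0.5 -1.2] toolx yaw -83.4 z [-0.005 -0.007 -1.   ] shift [-0.06 -0.03  0.03]
```

Emit:
move_arm(
  moves=[
    [1,0,0,0.03,0,0,0],
    [1,0,0,0.02,0,0,0],
    [1,0,0,0,0,0,0],
  ],
)

```text
time: 8.15
eef_pos: [0.4928, 0.3013, 0.0649]
eef_rot: [0.746, -0.665, 0.001, 0.003]
ft_force: [-1.1, 0.4, -3.1]
gripper_width: 0.0479
```

Emit:
move_arm(
  moves=[
    [-1,0,0,0,0,0,0],
    [-1,0,0,0,0,0,0],
    [-1,0,0,0,0,0,0],
    [-1,0,0,0,0,0,0],
    [-1,0,0,0,0,0,0],
    [-1,0,0,-0.3,0,0,0],
    [-1,0,0,-0.6,0,0,0],
    [-1,0,0,-0.9,0,0,0],
  ],
)

```text
time: 9.15
eef_pos: [0.4919, 0.3017, 0.1759]
eef_rot: [0.747, -0.665, 0.0, 0.005]
ft_force: [0.2, 0.0, -0.4]
gripper_width: 0.0939
```

Run:
```python
from h import *
hand([0.6845,0.1145,0.3])
s=sense();p=camera('side');cv2.imwrite('pics/s2.png',cv2.resize(p['color'][100:250,120:320,::-1],None,fx=3,fy=3,interpolation=cv2.INTER_CUBIC))
print([(d['position'],d['score']) for d in spot_in('bottle_mid',p)])
```

```text
t 9.15 tcp [0.4919 0.3017 0.1759] w 0.0939 F [ 0.2  0.  -0.4] toolx yaw -83.4 z [-0.006 -0.007 -1.   ] shift [ 3.48 -2.81 -2.07]
[([0.4868, 0.2817, 0.0641], 0.79)]
```

View pics/s2.png

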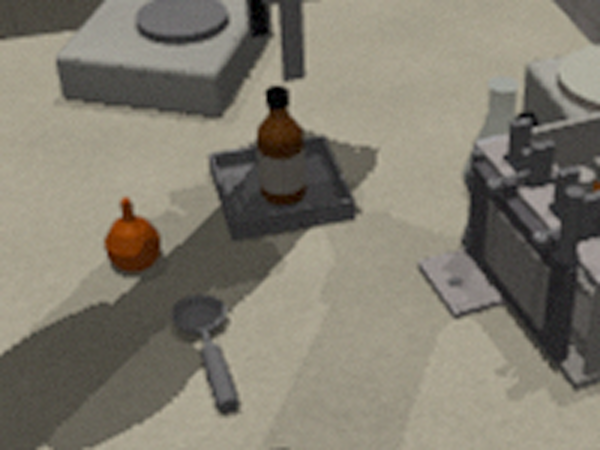

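Emit:
move_arm(
  moves=[
    [-0.5,0,0,-0.7,0,0,0],
    [-0.5,0.4,-0.3,-0.4,0,0,0],
    [-0.5,0.65,-0.55,0,0,0,0],
    [-0.5,0.65,-0.55,0,0,0,0],
    [-0.5,0.65,-0.55,0,0,0,0],
    [-0.5,0.6,-0.5,0,0,0,0],
    [-0.5,0.3,-0.25,0,0,0,0],
    [-0.5,0,0,0,0,0,0],
  ],
)

```text
time: 10.25
eef_pos: [0.6827, 0.1251, 0.2596]
eef_rot: [0.748, -0.664, 0.004, -0.004]
ft_force: [0.7, 1.1, 0.7]
gripper_width: 0.0704
```

Run:
```python
from h import *
hand([0.6845,0.1145,0.143])
```

```text
t 10.25 tcp [0.6827 0.1251 0.2596] w 0.0704 F [0.7 1.1 0.7] toolx yaw -83.2 z [ 0.01  0.   -1.  ] shift [0.18 0.01 1.94]
```

Emit:
move_arm(
  moves=[
    [-0.5,0.18,0,0.3,-0.003,0,0],
    [-0.5,0,0,0.5,0,0,0],
    [-0.5,0,0,0.4,0,0,0],
    [-0.5,0,0,0,0,0,0],
  ],
)

```text
time: 10.75
eef_pos: [0.6814, 0.1153, 0.1841]
eef_rot: [0.749, -0.662, -0.0, 0.001]
ft_force: [0.8, -0.3, 0.2]
gripper_width: 0.0709
```

Run:
```python
from h import *
hand([0.6845,0.1145,0.143])
```

```text
t 10.75 tcp [0.6814 0.1153 0.1841] w 0.0709 F [ 0.8 -0.3  0.2] toolx yaw -83.0 z [-0.002 -0.001 -1.   ] shift [ 0.02 -0.05  0.69]
```

Emit:
move_arm(
  moves=[
    [-0.5,0.02,-0.05,0.3,0,0,0.002],
    [-0.5,0,0,0.3,0,0,0],
    [-0.5,0,0,0.07,0,0,0],
    [-0.5,0,0,0,0,0,0],
  ],
)

```text
time: 11.25
eef_pos: [0.6846, 0.115, 0.1424]
eef_rot: [0.747, -0.665, -0.0, 0.0]
ft_force: [-0.3, -0.3, -0.5]
gripper_width: 0.0705
```

Run:
```python
from h import *
hand([0.6845,0.1145,0.143])
s=sense();p=camera('wrist');cv2.imwrite('pics/w2.png',cv2.resize(p['color'][:,:,::-1],None,fx=1.5,fy=1.5))
```

```text
t 11.25 tcp [0.6846 0.115  0.1424] w 0.0705 F [-0.3 -0.3 -0.5] toolx yaw -83.3 z [-0.001 -0.    -1.   ] shift [ 0.01  0.   -0.01]
```

View pics/w2.png

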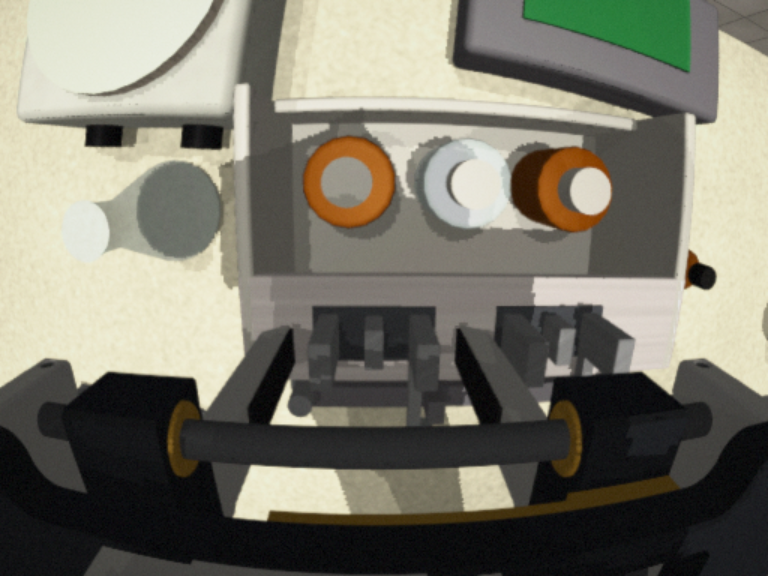

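The fingers straddle the hinge-side catch (tabs at about (322,345) and (423,345)), with free space on both sides. I'll squeeze now.

Emit:
move_arm(
  moves=[
    [1,0,0,0,0,0,0],
    [1,0,0,0,0,0,0],
    [1,0,0,0,0,0,0],
    [1,0,0,0,0,0,0],
    [1,0,0,0,0,0,0],
    [1,0,0,0,0,0,0],
  ],
)

```text
time: 12.05
eef_pos: [0.6851, 0.1154, 0.1441]
eef_rot: [0.747, -0.664, 0.0, -0.001]
ft_force: [-0.2, 0.3, -1.8]
gripper_width: 0.0286
```

Emit:
move_arm(
  moves=[
    [-0.5,0,0,0,0,0,0],
    [-0.5,0,0,0,0,0,0],
    [-0.5,0,0,0,0,0,0],
    [-0.5,0,0,-0.4,0,0,0],
    [-0.5,0,0,-0.6,0,0,0],
    [-0.5,0.5,0,0,0,0,0],
    [-0.5,0.7,0,0,0,0,0],
    [-0.5,0.1,0,0,0,0,0],
  ],
)

```text
time: 13.05
eef_pos: [0.6945, 0.0364, 0.2064]
eef_rot: [0.748, -0.664, 0.001, -0.001]
ft_force: [-0.3, 0.8, -0.2]
gripper_width: 0.0708
```

Run:
```python
from h import *
hand([0.6944,0.030,0.143])
```

```text
t 13.05 tcp [0.6945 0.0364 0.2064] w 0.0708 F [-0.3  0.8 -0.2] toolx yaw -83.2 z [ 0.002 -0.    -1.   ] shift [0.11 0.02 1.06]
```

Emit:
move_arm(
  moves=[
    [-0.5,0.11,0.02,0,0,0,0],
    [-0.5,0,0,0.3,0,0,0],
    [-0.5,0,0,0.2,0,0,0],
    [-0.5,0,0,0,0,0,0],
  ],
)

```text
time: 13.55
eef_pos: [0.6932, 0.0321, 0.1732]
eef_rot: [0.749, -0.663, -0.0, -0.0]
ft_force: [-0.4, -0.1, 1.5]
gripper_width: 0.0704
```

Run:
```python
from h import *
hand([0.6944,0.030,0.143])
```

```text
t 13.55 tcp [0.6932 0.0321 0.1732] w 0.0704 F [-0.4 -0.1  1.5] toolx yaw -83.1 z [ 0.     0.001 -1.   ] shift [ 0.04 -0.01  0.5 ]
```

Emit:
move_arm(
  moves=[
    [-0.5,0.04,-0.01,0.25,0,0,0],
    [-0.5,0,0,0.25,0,0,0],
    [-0.5,0,0,0,0,0,0],
    [1,0,0,0,0,0,0],
    [1,0,0,0,0,0,0],
    [1,0,0,0,0,0,0],
    [1,0,0,0,0,0,0],
    [1,0,0,0,0,0,0],
  ],
)

```text
time: 14.55
eef_pos: [0.6943, 0.0308, 0.1416]
eef_rot: [0.749, -0.663, -0.0, -0.001]
ft_force: [0.4, 0.3, -1.3]
gripper_width: 0.0291
```

Emit:
move_arm(
  moves=[
    [1,0,0,0,0,0,0],
    [1,0,0,0,0,0,0],
  ],
)

```text
time: 14.8
eef_pos: [0.6943, 0.0309, 0.1416]
eef_rot: [0.749, -0.663, -0.0, -0.001]
ft_force: [-0.2, 1.0, -2.1]
gripper_width: 0.0292
```

Emit:
move_arm(
  moves=[
    [-0.4,0,0,0,0,0,0],
    [-0.4,0,0,0,0,0,0],
    [-0.4,0,0,0,0,0,0],
    [-0.4,0,0,-0.5,0,0,0],
    [0.2,0,0,-0.9,0,0,0],
    [0.2,0.4,0.2,-0.2,0,0,0],
    [0.2,0.3,0.2,0,0,0,0],
    [0.2,0,0,0,0,0,0],
  ],
)

```text
time: 15.8
eef_pos: [0.6746, -0.0155, 0.2398]
eef_rot: [0.749, -0.662, -0.0, -0.001]
ft_force: [0.8, -0.6, 0.5]
gripper_width: 0.0374
```

Run:
```python
from h import *
hand([0.6657,-0.017,0.157])
s=sense();print(np.round(s['joint_positions'],2));p=camera('wrist');cv2.imwrite('pics/w3.png',cv2.resize(p['color'][:,:,::-1],None,fx=1.5,fy=1.5))
print(wproj(p,s,[0.6657,-0.017,.19])*1.5)
```

```text
t 15.8 tcp [ 0.6746 -0.0155  0.2398] w 0.0374 F [ 0.8 -0.6  0.5] toolx yaw -83.0 z [ 0.     0.001 -1.   ] shift [0.01 0.15 1.38]
[ 0.32  0.53 -0.51  1.43  0.26  1.24 -1.66]
[374.41733013 331.431414  ]
```

View pics/w3.png

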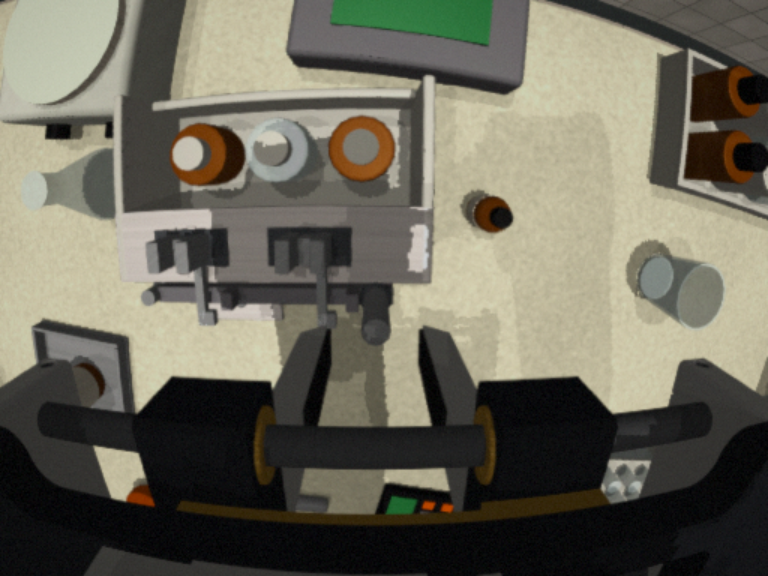

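Emit:
move_arm(
  moves=[
    [0.2,0.01,0.15,0.2,0,0,0],
    [0.2,0,0,0.2,0,0,0],
    [0.2,0,0,0,0,0,0],
  ],
)

```text
time: 16.23
eef_pos: [0.6657, -0.0138, 0.2128]
eef_rot: [0.75, -0.661, -0.002, -0.0]
ft_force: [0.3, -0.0, -0.3]
gripper_width: 0.038
```

Run:
```python
from h import *
hand([0.6657,-0.017,0.157])
```

```text
t 16.225 tcp [ 0.6657 -0.0138  0.2128] w 0.038 F [ 0.3 -0.  -0.3] toolx yaw -82.8 z [-0.002  0.003 -1.   ] shift [0.06 0.   0.93]
```

Emit:
move_arm(
  moves=[
    [0.2,0.06,0,0.2,0,0,0.002],
    [0.2,0,0,0.4,0,0,0],
    [0.2,0,0,0.3,0,0,0],
    [0.2,0,0,0,0,0,0],
  ],
)

```text
time: 16.73
eef_pos: [0.6668, -0.017, 0.1557]
eef_rot: [0.748, -0.664, -0.002, -0.001]
ft_force: [0.3, 0.5, 0.2]
gripper_width: 0.0379
```

Run:
```python
from h import *
hand([0.6657,-0.017,0.157])
```

```text
t 16.725 tcp [ 0.6668 -0.017   0.1557] w 0.0379 F [0.3 0.5 0.2] toolx yaw -83.2 z [-0.002  0.004 -1.   ] shift [-0.    0.02 -0.02]
```

Emit:
move_arm(
  moves=[
    [1,0,0.02,0,0,0,0],
    [1,0,0,0,0,0,0],
    [1,0,0,0,0,0,0],
    [1,0,0,0,0,0,0],
  ],
)

```text
time: 17.23
eef_pos: [0.6662, -0.0171, 0.1572]
eef_rot: [0.748, -0.664, -0.001, -0.001]
ft_force: [0.8, 1.0, -5.5]
gripper_width: 0.0153
```

```bash
cat >> h.py <<'E'
HG=np.array([0.6465,0.1467])
def arc(phis,z=.156):
    s=sense();r=R.from_quat(s['eef_rot']);x=s['eef_pos'][:2]-HG
    a=np.arctan2(x[1],x[0]);print('phi now',round(np.radians(-83.3)-a,3),'rad',round(np.hypot(*x),4))
    c=s['eef_pos']
    for f in phis:
        t=np.radians(-83.3)-f;P=np.array([*(HG+.165*np.array([np.cos(t),np.sin(t)])),z])
        print(f,np.round(r.inv().apply(P-c)/.06,2));c=P
E
python3 - <<'E'
from h import *
hand([0.6657,-0.017,0.157]);arc([.1,.2,.3,.4,.5])
E
```

```text
t 17.225 tcp [ 0.6662 -0.0171  0.1572] w 0.0153 F [ 0.8  1.  -5.5] toolx yaw -83.2 z [-0.     0.003 -1.   ] shift [-0.    0.01  0.  ]
phi now -0.003 rad 0.165
0.1 [-0.01  0.28  0.02]
0.2 [-0.04  0.27  0.  ]
0.3 [-0.07  0.27  0.  ]
0.4 [-0.09  0.26  0.  ]
0.5 [-0.12  0.25  0.  ]
```

Emit:
move_arm(
  moves=[
    [1,-0.01,0.28,0,0,0,0],
    [1,-0.04,0.27,0,0,0,0],
    [1,-0.07,0.27,0,0,0,0],
  ],
)

```text
time: 17.6
eef_pos: [0.6166, -0.0148, 0.1572]
eef_rot: [0.748, -0.664, -0.001, -0.003]
ft_force: [5.1, 4.7, -6.4]
gripper_width: 0.0155
```

Run:
```python
from h import *
hand([0.6657,-0.017,0.157]);arc([.35,.45,.55,.65,.75,.85])
```

```text
t 17.6 tcp [ 0.6166 -0.0148  0.1572] w 0.0155 F [ 5.1  4.7 -6.4] toolx yaw -83.2 z [ 0.002  0.005 -1.   ] shift [ 0.13 -0.81  0.  ]
phi now 0.3 rad 0.1642
0.35 [-0.03  0.13  0.02]
0.45 [-0.11  0.25 -0.  ]
0.55 [-0.13  0.24  0.  ]
0.65 [-0.16  0.23  0.  ]
0.75 [-0.18  0.21  0.  ]
0.85 [-0.2   0.19  0.  ]
```

Tracking well along the arc. I'll continue through the detent.

Emit:
move_arm(
  moves=[
    [1,-0.08,0.26,0,0,0,0],
    [1,-0.11,0.25,0,0,0,0],
    [1,-0.14,0.24,0,0,0,0],
    [1,-0.17,0.22,0,0,0,0],
  ],
)

```text
time: 18.1
eef_pos: [0.5553, 0.0128, 0.1572]
eef_rot: [0.748, -0.663, -0.001, -0.007]
ft_force: [7.4, 1.2, -9.7]
gripper_width: 0.0156
```

Run:
```python
from h import *
hand([0.6657,-0.017,0.157]);arc([.8,.9,1.0,1.1,1.2,1.3,1.4])
```

```text
t 18.1 tcp [0.5553 0.0128 0.1572] w 0.0156 F [ 7.4  1.2 -9.7] toolx yaw -83.1 z [ 0.008  0.011 -1.   ] shift [ 0.71 -1.77  0.01]
phi now 0.714 rad 0.162
0.8 [-0.12  0.2   0.02]
0.9 [-0.21  0.18  0.  ]
1.0 [-0.22  0.16  0.  ]
1.1 [-0.24  0.14  0.  ]
1.2 [-0.25  0.11  0.  ]
1.3 [-0.26  0.09  0.  ]
1.4 [-0.27  0.06  0.  ]
```

Emit:
move_arm(
  moves=[
    [1,-0.14,0.22,0,-0.002,0.002,0],
    [1,-0.2,0.18,0,-0.001,0.001,0],
    [1,-0.22,0.16,0,0,0,0],
    [1,-0.24,0.14,0,0,0,0],
  ],
)

```text
time: 18.6
eef_pos: [0.5082, 0.0589, 0.1572]
eef_rot: [0.749, -0.663, 0.001, -0.003]
ft_force: [7.2, -0.2, -10.2]
gripper_width: 0.0154
```

Run:
```python
from h import *
hand([0.6657,-0.017,0.157]);arc([1.2,1.3,1.4,1.5])
```

```text
t 18.6 tcp [0.5082 0.0589 0.1572] w 0.0154 F [  7.2  -0.2 -10.2] toolx yaw -83.1 z [ 0.005  0.004 -1.   ] shift [ 1.57 -2.45  0.01]
phi now 1.122 rad 0.1638
1.2 [-0.19  0.1   0.02]
1.3 [-0.26  0.09  0.  ]
1.4 [-0.27  0.06  0.  ]
1.5 [-0.27  0.03  0.  ]
```

Emit:
move_arm(
  moves=[
    [1,-0.22,0.12,0,0,0,0],
    [1,-0.26,0.09,0,0,0,0],
    [1,-0.27,0.06,0,0,0,0],
    [1,-0.23,0.03,0,0,0,0],
    [1,0,0,0,0,0,0],
    [1,0,0,0,0,0,0],
  ],
)

```text
time: 19.35
eef_pos: [0.482, 0.1192, 0.1572]
eef_rot: [0.749, -0.663, 0.002, -0.004]
ft_force: [6.0, -1.8, -10.8]
gripper_width: 0.0155
```

Run:
```python
from h import *
hand([0.6657,-0.017,0.157]);arc([1.5])
ims=[]
for c,(a,b,d,e) in {'scene':(150,320,160,400),'side':(100,270,140,380)}.items():
    p=camera(c);ims.append(cv2.resize(p['color'][a:b,d:e,::-1],None,fx=1.65,fy=1.65))
    for n in ['bottle_mid','gate','spoon','bulb','flask','dropper']:print(c,n,[(np.round(d['position'],3).tolist(),round(d['score'],2)) for d in spot_in(n,p)[:1]])
cv2.imwrite('pics/end.png',np.hstack(ims))
```

```text
t 19.35 tcp [0.482  0.1192 0.1572] w 0.0155 F [  6.   -1.8 -10.8] toolx yaw -83.0 z [ 0.008  0.004 -1.   ] shift [ 2.62 -2.76  0.02]
phi now 1.522 rad 0.1668
1.5 [ 0.06 -0.03  0.02]
scene bottle_mid [([0.507, 0.306, 0.083], 0.59)]
scene gate [([0.55, 0.132, 0.119], 0.73)]
scene spoon [([0.718, 0.083, 0.072], 0.73)]
scene bulb [([0.337, 0.239, 0.041], 0.8)]
scene flask []
scene dropper [([0.732, -0.105, 0.054], 0.65)]
side bottle_mid [([0.487, 0.28, 0.066], 0.72)]
side gate [([0.555, 0.121, 0.076], 0.95)]
side spoon [([0.38, 0.103, 0.012], 0.63)]
side bulb [([0.331, 0.219, 0.035], 0.68)]
side flask [([0.714, 0.256, 0.096], 0.45)]
side dropper [([0.685, 0.016, 0.129], 0.74)]
```

View pics/end.png

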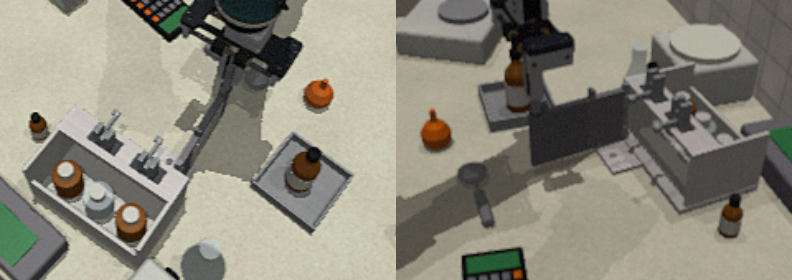

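The gate stands about square to the carrier's front, with the post in the fingers. The bottle is upright in the tray, and the other things are in place.

```bash
python3 -c "
from rig import *
print(finish_job()); s=sense(); print(s['time'],s['eef_pos'],s['gripper_width'])"
```

```text
the job is handed in; nothing more can be done
None
the job is handed in; nothing more can be done
```

The gate is open and held, and I handed the job in at about 20 s of the 72 s allowed. `finish_job()` gives no verdict, so what follows is my own last checks:

- **Bottle:** it stands upright in the tray in both the side and the scene view. I lifted it away, set it down and let go while the gate was still shut.
- **Catches:** I squeezed the hinge-side catch first, then the post-side one. The fingers closed to about 29 mm on each, where 30 mm is fully squeezed. Both still looked squeezed in the wrist picture I took before pulling the gate.
- **Gate:** worked out from where the fingers hold the post, it stands at about 1.52 rad. The fingers are still shut on it at a 15.5 mm opening, and the spring pulls back with about 6 N.
- **Bystanders:** nothing in the pictures had visibly moved, and the bulb stayed within about 4 mm of its first position.

**Checks that disagreed:**
- In the last set the networks mislabelled the spoon in the scene view and the dropper in the side view. Each was found where it started in the other view.
- They missed the flask in the scene view, but it shows unmoved in the side view.
- I did not search again for the rack, beaker and calculator; the arm touched nothing near them.

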